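# Unlock a rack carrier and hold its gate wide

## Robot

A 7-joint arm with a two-finger parallel gripper is mounted at the origin on a cart in front of the work surface, level with it; the furniture and walls round the work are solid. World frame = base frame: x ahead of the robot, y to its left, z up, the work surface at z = 0. Lengths are in m, angles in degrees, forces in N, time in s.
With the tool pointing down it reaches from about 0.425 to 0.875 m from the base axis. Payload 4.7 kg.
Tool frame: the origin (TCP) lies midway between the tips of the shut fingers; the grasp point (between the pads) lies 19 mm behind it (env.grip_point_offset is the distance from the TCP to the grasp point, in m); z points along the fingers, y is the line along which they close (so a half turn about z gives the same grasp; the last joint's range is limited). The gripper opens to 87 mm and grips with 3 to 60 N. Pads are 19 mm wide; open, the fingers measure 117 mm over their backs; the gripper's body (75 mm by 190 mm) begins 51 mm behind the grasp point.
Start: joints at [-68.405, 18.392, -4.016, 83.108, 1.295, 78.541, -3.26], TCP at [0.231, 0.608, 0.223] pointing down, gripper open.
Joint ranges: [-163.93, 163.93], [-17.29, 119.83], [-79.2, 71.16], [3.27, 140.29], [-89.18, 269.18], [5.43, 117.66], [-154.24, 154.24]. Speed limits (degrees/s): [147.25, 147.25, 180, 180, 180, 180, 180].

## Interface

Orientations are given as [roll, pitch, yaw] about the fixed x, y, z axes, in that order (R = Rz(yaw) Ry(pitch) Rx(roll)).
In Python, from cell import env gives the robot as it stands.
- The arm moves only by the shell command python3 -m jog 'ROWS' [FORCE]. ROWS is JSON, a list of rows, each a list of 7 numbers: the shift along the tool's x, y, z in m, then the turn, a rotation vector about the tool's x, y, z in rad, then the finger opening in m, from 0 to 0.087. A call has 1 to 12 rows; each row shifts and turns the commanded pose from where the row before left it, along the tool's axes as they then stand; what a row does not reach is not made up. A row lasts 1/12 s, in which the tool goes at most 41.7 mm and 7.16 degrees, less where a joint would pass 70% of its speed; a pose out of reach is approached as far as the arm can. A call is refused whole if a number of a shift passes 0.0417 or a number of a turn 0.125, either way. A call with a gripper value outside its range is refused whole. The fingers move at their own pace and stop on an object; FORCE is the grip in N (left out, the last holds). Time passes only in rows, so rows that do not move let the fingers close. It gives the time, the measured TCP pose, the force, the opening and the grip force at its end, in the units of the state.
- env.get_obs(): the state, without advancing time (a new reading comes with each control period).
- env.read_camera(name): name is "side" or "top"; returns the picture (420x560x3 uint8, blue, green, red); there is no depth.
- env.get_calibration(name): a dict with "fov_y" (degrees; the focal length in pixels is half the picture's height over the tangent of half this angle, whatever the lens; pixels are square), "cx", "cy" (the principal point, pixels), "pose" (4x4, takes a point from camera to world coordinates). Camera axes: x right, y up, looking along -z (the intrinsics and any distortion apply to the point x, -y, -z); pixel columns grow to the right and rows downward; lengths in m; the calibration is good to about 2 mm. A picture is of the moment at which its call begins. get_calibration takes no time and is no camera call.
- env.sign_off(): hands the job in; it is judged then, once.
The state is a dict: "time_s": time; "qpos": joint angles; "joint_velocities": joint speeds; "effort": joint torques, N m; "tool_pos": TCP position; "tool_rot": TCP orientation; "force": force on the tool from outside, world axes, zero at the start; "wrist_torque": the same for the moment, N m; "grip_width": finger opening in m; "grasp_force": force on a finger pad.
Only numpy, scipy, OpenCV 4.12 (cv2) and the standard library are available. Lean on these libraries where they do the work, as an engineer would, in place of code of your own. Each camera call takes 0.05 s, during which the arm holds its last target. There are 200 camera calls.

## Task

Open the rack carrier so that a colleague can take the rack out: turn the lock dial on its deck until the dial's notch faces the index mark, squeeze the two tabs of the rear catch fully together, then the two tabs of the front catch. Then take the gate by its upright post, swing it towards you past its detent to wide open (70 degrees or more) and finish while still holding it wide by the post, because it springs back when let go; leave the beaker, the tape roll and the pen where they are.

Things in the scene. Friction and masses are not known exactly. Their poses are not given: they have to be found in the camera images.
- carrier: Rack carrier fixed to the worktop: white box 165 mm deep (x), 235 mm wide (y), aluminium deck at z = 90 mm, front closed by a barred gate. Origin on the worktop under its middle; +x to its back wall (x = +80 mm), gate at x = -92 mm, +y to the gate's hinge side. On its deck: lock dial (-35, 70) mm, rear catch (20, -45), front catch (-55, -45); nothing there is higher than z = 132 mm.
- dial_axis (a point): On the lock dial's upright axis at z = 130 mm; axes as the carrier's. Grey disc 48 mm across, z 96 to 104 mm, with one 17 mm wide notch in its rim. A black grip bar, 34 mm long, 11 mm thick, z 104 to 132 mm, lies along the notch direction, 13 mm of it on the notch side of the axis and 21 mm on the other.
- lock_dial (a joint): Turn of the dial, rad, counter-clockwise from above positive, -1.5 to 1.5. At 0 the notch faces the index mark (carrier -x) and the grip bar lies along carrier x. Starts between 0.5 and 1.2. Friction 0.05 N m, stays where left. Within 0.15 of 0 the rear catch's 9 mm wide tongue can enter the notch; otherwise that catch is blocked.
- index_mark (a point): Middle of the black raised index mark, a 10 x 3 mm strip on the deck's front edge, straight in front of the dial (42 mm from its axis, carrier -x).
- rack: Rack of microtubes, 64 x 120 x 35 mm, stands inside the carrier behind the gate; origin under its middle. It is not to be handled.
- rear_catch (a point): Midpoint between the rear catch's two tabs at their tops (z = 122 mm); axes as the carrier's. The tabs stand apart along carrier x, each 8 mm thick (x), 22 mm wide (y); outer faces 50 mm apart at first, 32 mm when fully squeezed, free down to z = 99 mm. At least 30 mm of free deck beyond each tab.
- rear_tab_front (a joint): Inward travel of the rear catch's front tab (moves towards carrier +x), 0 to 0.009 m. About 4 N of friction, no spring: it stays where it is pushed. Blocked until the dial's notch faces the mark. Above 0.005 it frees the front catch's right tab.
- rear_tab_back (a joint): Inward travel of the rear catch's back tab (moves towards carrier -x), 0 to 0.009 m; friction 4 N, stays. Above 0.005 it frees the front catch's left tab.
- front_catch (a point): Midpoint between the front catch's two tabs at their tops (z = 122 mm); axes as the carrier's. The tabs stand apart along carrier y, each 8 mm thick (y), 22 mm wide (x); outer faces 50 mm apart at first, 32 mm when fully squeezed, free down to z = 99 mm.
- front_tab_left (a joint): Inward travel of the front catch's left tab (at +y, moves towards carrier -y), 0 to 0.009 m; friction 4 N, stays. Blocked until the rear catch is squeezed; its hook lets go of the gate above 0.005.
- front_tab_right (a joint): Inward travel of the front catch's right tab (at -y, moves towards carrier +y), 0 to 0.009 m; friction 4 N, stays. Blocked until the rear catch is squeezed; its hook lets go of the gate above 0.005.
- gate_hinge (a point): Point on the gate's upright hinge axis, at carrier (-92, 105) mm, z = 122 mm; axes as the carrier's.
- gate: The barred aluminium gate with its post; origin on the hinge axis at z = 0; shut, its axes are the carrier's and it reaches 180 mm to -y, z 14 to 82 mm (two strike pins to 99 mm).
- gate_swing (a joint): Opening angle, rad, 0 shut to 1.5 stop; opens to carrier -x, clockwise from above. A spring pulls it shut with 0.1 to 0.3 N m; a detent between about 0.5 and 1.0 rad needs about 0.5 N m more; let go beyond it, the gate springs back to about 0.9 rad.
- gate_post (a point): Top centre (z = 122 mm) of the gate's handle, an upright round steel post 14 mm in diameter, z 32 to 122 mm, free of brackets above z = 75 mm. Shut, it stands 42 mm in front of the gate (carrier -x) and 115 mm from the hinge (carrier -y); it turns with the gate about the hinge.
- beaker: Small glass beaker, 49 mm across, 58 mm tall, stands to the right of the carrier; origin under its middle. Bystander.
- tape_roll: Roll of label tape, 70 mm across, 19 mm high, lies to the left of the carrier; origin under its middle. Bystander.
- pen: Marker pen, 137 mm long, 14 mm thick, lies in front of the carrier; origin under its middle, long axis y. Bystander.

How it is judged:
By the outcome, as a careful person would: the job done as asked, in the order asked, and still so for the second after the job is handed in, while the arm keeps its last pose, push and grip.
It also fails if it takes over 59 s, if anything falls off the work surface, if the arm or the gripper's body presses on something with over 40 N, if the wrist force passes 120 N, or if a joint passes its speed limit or range.

## Working session

There is one attempt and no reset: what is moved stays moved. The work goes in short steps, Python scripts to look and compute and a shell command to move; the robot and the scene stay as the last step left them, time stands still between calls to the robot, and variables do not carry over. Pictures are saved under pics/ and viewed, at most 10 in all, crops included, and the job is handed in when it is done.

```bash
ls; mkdir -p pics; python3 - <<'E'
from cell import env
import cv2,json
o=env.get_obs(); print({k:o[k] for k in('time_s','tool_pos','tool_rot','grip_width')})
for n in("top","side"):
    cv2.imwrite(f"pics/{n}0.png",env.read_camera(n)); c=env.get_calibration(n); print(n,c)
print(env.grip_point_offset)
E
```

```text
pics
{'time_s': 0.0, 'tool_pos': array([0.23053455, 0.60714746, 0.22144732]), 'tool_rot': array([-1.79888520e+02,  4.55858212e-03,  1.59212558e+02]), 'grip_width': 0.08687644813310512}
top {'fov_y': 56.479252601773574, 'cx': 288.2786452199494, 'cy': 213.00427030392675, 'pose': array([[-0.02205761,  0.98351177, -0.17949389,  0.36109686],
       [-0.99969137, -0.0237502 , -0.00728599,  0.13799884],
       [-0.01142888,  0.17927779,  0.98373211,  0.97918377],
       [ 0.        ,  0.        ,  0.        ,  1.        ]])}
side {'fov_y': 55.940850194233604, 'cx': 275.9489205686241, 'cy': 216.64161212630324, 'pose': array([[-0.40389644, -0.75786539,  0.51235507,  1.10196297],
       [ 0.91474366, -0.341054  ,  0.21662456,  0.39485359],
       [ 0.01056849,  0.55616744,  0.83100306,  1.03084521],
       [ 0.        ,  0.        ,  0.        ,  1.        ]])}
0.0187
```

View pics/top0.png

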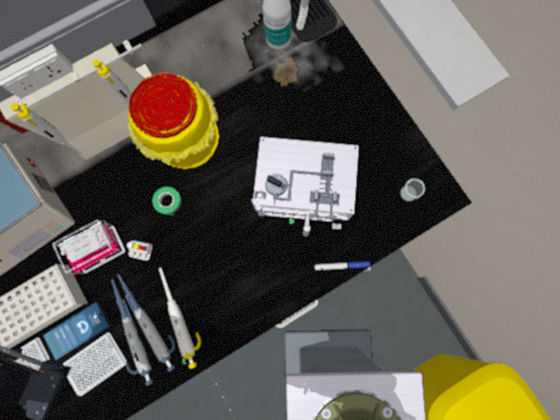

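View pics/side0.png

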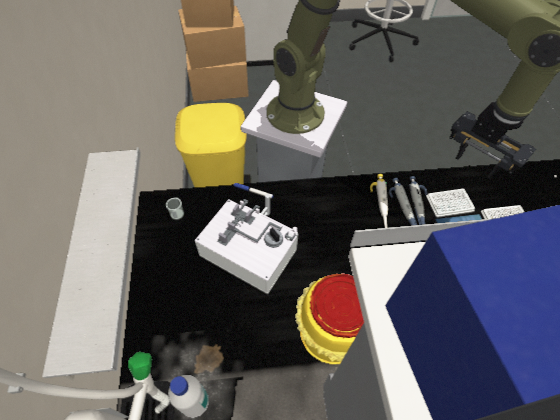

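The top view shows the carrier at about (305,180) px, with the dial at (276,185), the catches at (327,165) and (325,197), and the post at (307,228). The beaker is at (412,189), the tape at (167,200) and the pen at (343,266). Next I'll zoom in.

```bash
python3 - <<'E'
import cv2
a=cv2.imread("pics/top0.png")[130:242,245:365]; b=cv2.imread("pics/side0.png")[180:292,185:305]
cv2.imwrite("pics/z.png",cv2.hconcat([cv2.resize(x,(400,373),interpolation=cv2.INTER_CUBIC) for x in (a,b)]))
E
```

```text
(no output)
```

View pics/z.png

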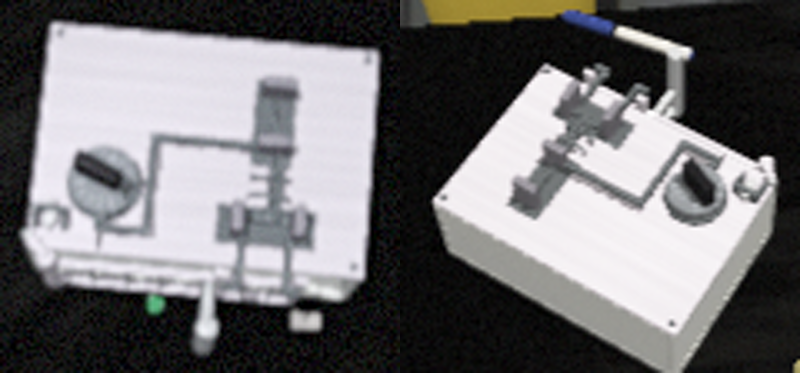

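```bash
cat > h.py <<'E'
import numpy as np
from cell import env
C={n:env.get_calibration(n) for n in("top","side")}
def proj(n,P):
    c=C[n];T=np.linalg.inv(c['pose']);p=T[:3,:3]@P+T[:3,3];f=210/np.tan(np.radians(c['fov_y']/2))
    return np.array([c['cx']-f*p[0]/p[2],c['cy']+f*p[1]/p[2]])
def ray(n,uv,z):
    c=C[n];f=210/np.tan(np.radians(c['fov_y']/2))
    d=c['pose'][:3,:3]@np.array([(uv[0]-c['cx'])/f,-(uv[1]-c['cy'])/f,-1]);o=c['pose'][:3,3]
    return o+d*(z-o[2])/d[2]
def c2w(q,p):
    a=q[2];return np.array([q[0]+np.cos(a)*p[0]-np.sin(a)*p[1],q[1]+np.sin(a)*p[0]+np.cos(a)*p[1],p[2]])
E
python3 - <<'E'
from h import *
from scipy.optimize import least_squares
k=1/3.333
t=lambda u,v:(245+u*k,130+v*k)
s=lambda u,v:(185+(u-400)*k,180+v*k)
L=[("top",t(50,22),(80,117.5,90)),("top",t(380,50),(80,-117.5,90)),("top",t(104,184),(-35,70,100)),
("top",t(279,84),(41,-45,122)),("top",t(278,145),(-1,-45,122)),("top",t(238,219),(-55,-24,122)),("top",t(301,222),(-55,-66,122)),("top",t(206,322),(-134,-10,122)),
("side",s(436,198),(80,-117.5,90)),("side",s(670,324),(80,117.5,90)),("side",s(694,196),(-35,70,100)),("side",s(679,54),(-134,-10,122)),
("side",s(522,186),(41,-45,122)),("side",s(554,150),(-1,-45,122)),("side",s(570,98),(-55,-66,122)),("side",s(608,123),(-55,-24,122))]
res=lambda q,L=L:np.concatenate([proj(n,c2w(q,np.array(P)/1000))-uv for n,uv,P in L])
r=least_squares(res,[.5,.13,0],loss='soft_l1');q=r.x
print(q,np.degrees(q[2]))
for (n,uv,P),e in zip(L,r.fun.reshape(-1,2)):print(n,P,e.round(1), (ray(n,uv,P[2]/1000)-c2w(q,np.array(P)/1000)).round(4))
# dial bar: black pixels inside
import cv2
for n in("top","side"):
    im=cv2.imread(f"pics/{n}0.png");g=im.max(2);c=proj(n,c2w(q,np.array([-.035,.07,.125])));v,u=np.mgrid[:420,:560]
    m=((u-c[0])**2+(v-c[1])**2<10**2)&(g<70)
    pts=np.array([ray(n,(a,b),.125)[:2] for a,b in zip(u[m],v[m])]);
    w,V=np.linalg.eigh(np.cov(pts.T)); d=V[:,1]; print(n,m.sum(),pts.mean(0),np.degrees(np.arctan2(d[1],d[0])),w**.5*12**.5)
print("dial",c2w(q,np.array([-.035,.07,.13])))
for n,uv in(("top",(412,189)),("top",(343,266)),("top",(167,200))):print(ray(n,uv,.01))
E
```

```text
[ 0.61721517  0.09864384 -0.11720753] -6.715496786536235
top (80, 117.5, 90) [1.  0.3] [ 0.0009  0.0023 -0.    ]
top (80, -117.5, 90) [-0.   0.4] [ 0.001  -0.0001  0.    ]
top (-35, 70, 100) [-0.5 -1.2] [-0.003  -0.0012 -0.    ]
top (41, -45, 122) [-0.2 -1.3] [-0.003  -0.0002  0.    ]
top (-1, -45, 122) [-1.3 -1.9] [-0.0046 -0.0027  0.    ]
top (-55, -24, 122) [-0.5 -1.9] [-0.0044 -0.0009  0.    ]
top (-55, -66, 122) [-0.7 -1.1] [-0.0026 -0.0014  0.    ]
top (-134, -10, 122) [-0.1  1.3] [ 0.0029 -0.0004  0.    ]
side (80, -117.5, 90) [-2.3 -0.3] [-0.0017  0.0064 -0.    ]
side (80, 117.5, 90) [0.4 2.1] [-0.0048 -0.0035 -0.    ]
side (-35, 70, 100) [ 0.2 -2.4] [ 0.0071  0.0025 -0.    ]
side (-134, -10, 122) [-1.6 -1.4] [0.0027 0.0062 0.    ]
side (41, -45, 122) [ 0.5 -1.6] [0.005  0.0011 0.    ]
side (-1, -45, 122) [-0.3 -2.1] [0.0057 0.0038 0.    ]
side (-55, -66, 122) [-0.5 -3.5] [0.0103 0.0067 0.    ]
side (-55, -24, 122) [ 0.7 -4.7] [0.015  0.0052 0.    ]
top 57 [0.58999517 0.17366003] 61.21355462843956 [0.01163028 0.03181186]
side 74 [0.59879315 0.17758671] 49.498382128019 [0.01568016 0.0386174 ]
dial [0.59064105 0.17225646 0.13      ]
[ 0.59228358 -0.17022294  0.01      ]
[0.40247243 0.01377846 0.01      ]
[0.57900986 0.45293772 0.01      ]
```

```bash
python3 - <<'E'
import cv2
a=cv2.imread("pics/top0.png")[135:240,248:362]; b=cv2.imread("pics/side0.png")[180:270,195:305]
cv2.imwrite("pics/z1.png",cv2.resize(a,None,fx=5,fy=5,interpolation=cv2.INTER_CUBIC))
cv2.imwrite("pics/z2.png",cv2.resize(b,None,fx=6,fy=6,interpolation=cv2.INTER_CUBIC))
E
```

```text
(no output)
```

View pics/z1.png

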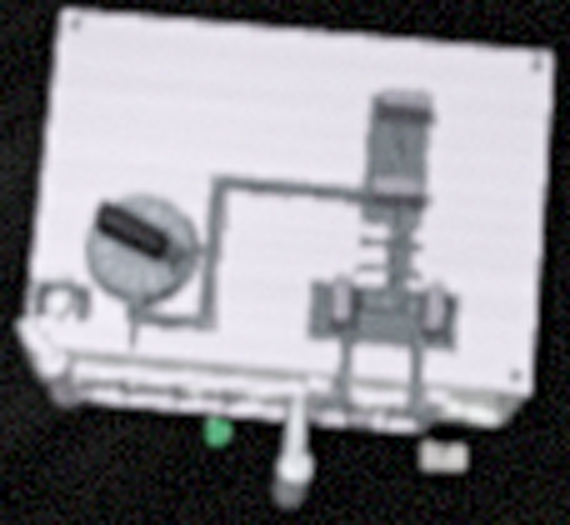

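View pics/z2.png

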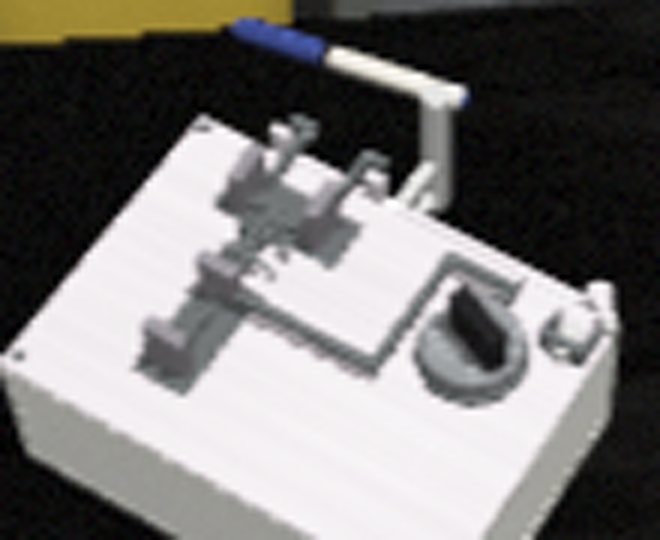

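The zooms show the tab tops, dial and post clearly. In the top 5x crop, the rear tabs are at (405,97) and (398,187), the front tabs at (343,300) and (436,305), the dial at (142,248) and the post top at (295,465). The dial's notch points right and slightly towards the robot. I'll refit with these points.

```bash
python3 - <<'E'
from h import *
from scipy.optimize import least_squares
t=lambda u,v:(248+u/5-.4,135+v/5-.4)
s=lambda u,v:(195+u/6-.4,180+v/6-.4)
L=[("top",t(62,8),(80,117.5,90)),("top",t(553,50),(80,-117.5,90)),("top",t(142,248),(-35,70,103)),
("top",t(405,97),(41,-45,122)),("top",t(398,187),(-1,-45,122)),("top",t(343,300),(-55,-24,122)),("top",t(436,305),(-55,-66,122)),("top",t(295,465),(-134,-10,122)),
("side",s(5,358),(80,-117.5,90)),("side",s(473,348),(-35,70,103)),("side",s(441,95),(-134,-10,122)),
("side",s(168,328),(41,-45,122)),("side",s(222,260),(-1,-45,122)),("side",s(245,158),(-55,-66,122)),("side",s(322,193),(-55,-24,122))]
def res(q):
    return np.concatenate([proj(n,c2w(q,np.array(P)/1000))-uv-(q[3:5] if n=='top' else q[5:7]) for n,uv,P in L]+[q[3:]*.5])
r=least_squares(res,[.6,.1,-.1,0,0,0,0],loss='soft_l1');q=r.x
print(q.round(4),np.degrees(q[2]))
for (n,uv,P),e in zip(L,r.fun[:-4].reshape(-1,2)):print(n,P,e.round(1))
for nm,p in dict(dial=(-35,70,104),rear=(20,-45,122),front=(-55,-45,122),post=(-134,-10,122),hinge=(-92,105,122)).items():print(nm,c2w(q,np.array(p)/1000).round(4))
E
```

```text
[ 0.6163  0.099  -0.1145 -0.0236  0.3137 -0.301  -0.4037] -6.560659235772162
top (80, 117.5, 90) [0.8 0.9]
top (80, -117.5, 90) [0.6 0.7]
top (-35, 70, 103) [-0.5 -0.4]
top (41, -45, 122) [-0.2 -0.1]
top (-1, -45, 122) [-0.2 -0.4]
top (-55, -24, 122) [-0.3 -0.7]
top (-55, -66, 122) [-0.2 -0.1]
top (-134, -10, 122) [0.1 0.4]
side (80, -117.5, 90) [-1.4  0.1]
side (-35, 70, 103) [ 0.5 -1.6]
side (-134, -10, 122) [-0.5 -0.5]
side (41, -45, 122) [0.1 0.2]
side (-1, -45, 122) [-0.1  0.2]
side (-55, -66, 122) [0.6 0.2]
side (-55, -24, 122) [0.3 0.6]
dial [0.5896 0.1725 0.104 ]
rear [0.6311 0.052  0.122 ]
front [0.5566 0.0605 0.122 ]
post [0.4821 0.1043 0.122 ]
hinge [0.5369 0.2138 0.122 ]
```

```bash
cat >> h.py <<'E'
Q=np.array([0.6163,0.099,-0.1145])
def goto(x,y,z,yaw=None):
    "remaining shift in tool axes (m) and turn about tool z (rad)"
    from scipy.spatial.transform import Rotation as R
    o=env.get_obs();r=R.from_euler('xyz',o['tool_rot'],degrees=True)
    print('t',round(o['time_s'],2),'pos',o['tool_pos'].round(4),'rot',np.round(o['tool_rot'],2),'F',np.round(o['force'],1),'w',round(o['grip_width'],4),'gf',np.round(o['grasp_force'],1),'q',np.round(o['qpos'],0))
    print('shift',r.inv().apply(np.array([x,y,z])-o['tool_pos']).round(4),end=' ')
    if yaw is not None:
        print('turn',(r.inv()*R.from_euler('xyz',[180,0,yaw],degrees=True)).as_rotvec().round(3))
E
python3 -m jog '[[-0.0306,-0.0174,0,0,0,0,0.087],[-0.0306,-0.0174,0,0,0,0,0.087],[-0.0306,-0.0174,0,0,0,0,0.087],[-0.0306,-0.0174,0,0,0,0,0.087],[-0.0306,-0.0174,0,0,0,0,0.087],[-0.0306,-0.0174,0,0,0,0,0.087],[-0.0306,-0.0174,0,0,0,0,0.087],[-0.0306,-0.0174,0,0,0,0,0.087],[-0.0306,-0.0174,0,0,0,0,0.087],[-0.0306,-0.0174,0,0,0,0,0.087],[-0.0306,-0.0174,0,0,0,0,0.087],[-0.0306,-0.0174,0,0,0,0,0.087]]'
python3 -m jog '[[-0.0306,-0.0174,0,0,0,0,0.087],[-0.0306,-0.0174,0,0,0,0,0.087],[-0.0306,-0.0174,0,0,0,0.0,0.087],[-0.0306,-0.0174,0,0,0,0.0,0.087],[0,0,0,0,0,0.122,0.087],[0,0,0,0,0,0.122,0.087],[0,0,0,0,0,0.122,0.06],[0,0,0,0,0,0.122,0.06],[0,0,0,0,0,0.122,0.06],[0,0,0,0,0,0.122,0.06],[0,0,0,0,0,0.122,0.06],[0,0,0,0,0,0.122,0.06]]'
python3 -m jog '[[0,0,0,0,0,0.122,0.05],[0,0,0,0,0,0.122,0.05],[0,0,0,0,0,0.122,0.05],[0,0,0,0,0,0.122,0.05],[0,0,0,0,0,0.122,0.05],[0,0,0,0,0,0.122,0.05],[0,0,0,0,0,0,0.05]]'
python3 -c "from h import *;goto(.5896,.1725,.108,61.2)"
```

```text
time_s: 1.1
tool_pos: [0.5005, 0.2805, 0.2223]
tool_rot: [-180.0, -0.0, 159.2]
force: [1.1, -0.2, -0.5]
grip_width: 0.0871
grasp_force: 0.0
time_s: 2.1
tool_pos: [0.5893, 0.1736, 0.222]
tool_rot: [-179.9, 0.0, 103.0]
force: [-0.2, -0.1, 0.1]
grip_width: 0.0614
grasp_force: 0.0
time_s: 2.68
tool_pos: [0.5893, 0.1736, 0.222]
tool_rot: [-180.0, 0.0, 61.2]
force: [0.3, 0.1, 0.0]
grip_width: 0.0499
grasp_force: 0.0
t 2.68 pos [0.5893 0.1736 0.222 ] rot [-1.7997e+02  5.0000e-02  6.1180e+01] F [0.3 0.1 0. ] w 0.0499 gf 0.0 q [-42.  15.  28.  90.  -7.  77. -42.]
shift [-0.0008  0.0008  0.114 ] turn [-0.     0.001 -0.   ]
```

```bash
python3 -m jog '[[0,0.001,0.028,0,0,0,0.05],[0,0,0.028,0,0,0,0.05],[0,0,0.028,0,0,0,0.05],[0,0,0.015,0,0,0,0.05],[0,0,0.013,0,0,0,0.05],[0,0,0,0,0,0,0.05]]'
python3 -m jog '[[0,0,0,0,0,0,0.0],[0,0,0,0,0,0,0.0],[0,0,0,0,0,0,0],[0,0,0,0,0,0,0],[0,0,0,0,0,0,0],[0,0,0,0,0,0,0]]' 12
python3 -c "from h import *;goto(.5896,.1725,.108,-6.56)"
```

```text
time_s: 3.18
tool_pos: [0.5885, 0.1727, 0.1074]
tool_rot: [-179.8, 0.2, 61.5]
force: [-0.1, 1.1, 0.7]
grip_width: 0.0499
grasp_force: 0.0
time_s: 3.68
tool_pos: [0.5908, 0.1734, 0.1112]
tool_rot: [180.0, -0.1, 61.4]
force: [0.8, 0.1, 0.1]
grip_width: 0.0177
grasp_force: 0.0
t 3.68 pos [0.5908 0.1734 0.1112] rot [ 1.7997e+02 -6.0000e-02  6.1370e+01] F [0.8 0.1 0.1] w 0.0177 gf 0.0 q [-41.  20.  27.  97. -10.  66. -40.]
shift [-0.0014 -0.0007  0.0032] turn [-0.000e+00 -1.000e-03  1.186e+00]
```

```bash
python3 -m jog '[[0,0,0.003,0,0,0,0.0],[0,0,0,0,0,0,0.0],[0,0,0,0,0,0,0],[0,0,0,0,0,0,0]]' 12
python3 -c "from h import *;goto(.5896,.1725,.108,-6.56)"
```

```text
time_s: 4.02
tool_pos: [0.5921, 0.173, 0.1086]
tool_rot: [179.8, -0.1, 61.3]
force: [3.7, -1.2, 3.8]
grip_width: 0.011
grasp_force: 12.0
t 4.02 pos [0.5921 0.173  0.1086] rot [ 1.7984e+02 -1.2000e-01  6.1320e+01] F [ 3.7 -1.2  3.8] w 0.011 gf 12.0 q [-41.  20.  27.  97. -10.  65. -40.]
shift [-0.0016 -0.002   0.0006] turn [ 1.000e-03 -4.000e-03  1.185e+00]
```

```bash
python3 -m jog '[[0,0,0,0,0,0.1,0],[0,0,0,0,0,0.1,0],[0,0,0,0,0,0.1,0],[0,0,0,0,0,0.1,0],[0,0,0,0,0,0.1,0],[0,0,0,0,0,0.1,0],[0,0,0,0,0,0.1,0],[0,0,0,0,0,0.1,0],[0,0,0,0,0,0.1,0],[0,0,0,0,0,0.1,0],[0,0,0,0,0,0.1,0],[0,0,0,0,0,0.085,0]]'
python3 -m jog '[[0,0,0,0,0,0,0],[0,0,0,0,0,0,0]]'
python3 -c "from h import *;goto(.5896,.1725,.108,-6.56)"
```

```text
time_s: 5.02
tool_pos: [0.5923, 0.1726, 0.1086]
tool_rot: [-180.0, -0.2, -6.8]
force: [4.3, -2.2, 4.4]
grip_width: 0.011
grasp_force: 12.0
time_s: 5.18
tool_pos: [0.5922, 0.1727, 0.1086]
tool_rot: [-180.0, -0.2, -6.4]
force: [4.8, -1.9, 5.7]
grip_width: 0.0106
grasp_force: 12.0
t 5.18 pos [0.5922 0.1727 0.1086] rot [-179.99   -0.21   -6.43] F [ 4.8 -1.9  5.7] w 0.0106 gf 12.0 q [ -50.   22.   39.   97.  -15.   66. -104.]
shift [-0.0026  0.0005  0.0006] turn [-0.    -0.004  0.002]
```

```bash
python3 -m jog '[[0,0,0,0,0,0,0.07],[0,0,0,0,0,0,0.07],[0,0,0,0,0,0,0.07],[0,0,-0.03,0,0,0,0.07],[0,0,-0.03,0,0,0,0.07],[0,0,-0.02,0,0,0,0.07],[0.0131,0.0289,0,0,0,0,0.07],[0.0131,0.0289,0,0,0,0,0.07],[0.0131,0.0289,0,0,0,0,0.07],[0.0131,0.0289,0,0,0,0,0.07],[0,0,0,0,0,-0.121,0.07],[0,0,0,0,0,-0.121,0.07]]'
python3 -m jog '[[0,0,0,0,0,-0.121,0.07],[0,0,0,0,0,-0.121,0.07],[0,0,0,0,0,-0.121,0.07],[0,0,0,0,0,-0.121,0.07],[0,0,0,0,0,-0.121,0.07],[0,0,0,0,0,-0.121,0.07],[0,0,0,0,0,-0.121,0.07],[0,0,0,0,0,-0.121,0.07],[0,0,0,0,0,-0.121,0.07],[0,0,0,0,0,-0.121,0.07],[0,0,0,0,0,-0.121,0.07],[0,0,0,0,0,0,0.07]]'
python3 - <<'E'
from h import *;import cv2
goto(.6311,.052,.104,83.44)
im=env.read_camera("top");cv2.imwrite("pics/top1.png",im)
b=env.read_camera("side");cv2.imwrite("pics/side1.png",b)
z=[cv2.resize(x,(400,372),interpolation=cv2.INTER_CUBIC) for x in(im[135:240,248:361],b[175:280,195:308])]
cv2.imwrite("pics/z3.png",cv2.hconcat(z))
E
```

```text
time_s: 6.18
tool_pos: [0.6287, 0.0492, 0.1867]
tool_rot: [180.0, 0.1, 7.4]
force: [0.1, 1.8, 0.7]
grip_width: 0.0694
grasp_force: 0.0
time_s: 7.18
tool_pos: [0.6283, 0.0529, 0.1866]
tool_rot: [-179.8, -0.0, 83.8]
force: [-0.2, -0.3, 0.4]
grip_width: 0.0702
grasp_force: 0.0
t 7.18 pos [0.6283 0.0529 0.1866] rot [-1.7984e+02 -2.0000e-02  8.3830e+01] F [-0.2 -0.3  0.4] w 0.0702 gf 0.0 q [-30.  18.  28.  90.  -9.  74.  -7.]
shift [-0.0006  0.0031  0.0826] turn [-0.003 -0.     0.007]
```

View pics/z3.png

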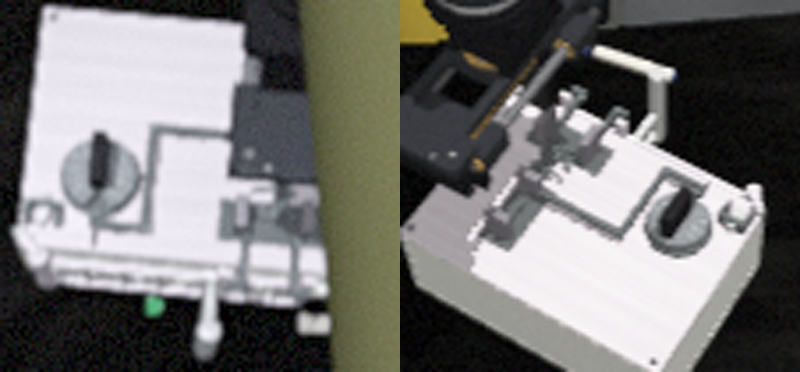

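```bash
python3 - <<'E'
from h import *;import cv2
for f in("top0","top1"):
    g=cv2.imread(f"pics/{f}.png").max(2);c=proj("top",np.array([.592,.173,.125]));v,u=np.mgrid[:420,:560]
    m=((u-c[0])**2+(v-c[1])**2<10**2)&(g<70)
    p=np.array([ray("top",(a,b),.125)[:2] for a,b in zip(u[m],v[m])]);w,V=np.linalg.eigh(np.cov(p.T));d=V[:,1]
    print(m.sum(),p.mean(0).round(4),np.degrees(np.arctan(d[1]/d[0])))
E
python3 -m jog '[[0,0.003,0.02,0,0,0.007,0.07],[0,0,0.02,0,0,0,0.07],[0,0,0.02,0,0,0,0.07],[0,0,0.012,0,0,0,0.07],[0,0,0.01,0,0,0,0.07],[0,0,0,0,0,0,0.07],[0,0,0,0,0,0,0.07]]'
python3 -c "from h import *;goto(.6311,.052,.104,83.44)"
```

```text
57 [0.59   0.1737] 61.21355462843956
51 [0.5924 0.1708] -5.089539131603835
time_s: 7.87
tool_pos: [0.6324, 0.0521, 0.1056]
tool_rot: [-180.0, 0.0, 83.1]
force: [-0.4, -0.2, -0.0]
grip_width: 0.0701
grasp_force: 0.0
t 7.87 pos [0.6324 0.0521 0.1056] rot [-1.7998e+02  1.0000e-02  8.3150e+01] F [-0.4 -0.2 -0. ] w 0.0701 gf 0.0 q [-29.  22.  27.  94. -11.  66.  -6.]
shift [-0.0003 -0.0012  0.0016] turn [-0.     0.    -0.005]
```

```bash
python3 -m jog '[[0,-0.001,0.001,0,0,0,0.02],[0,0,0,0,0,0,0.02],[0,0,0,0,0,0,0.02],[0,0,0,0,0,0,0.02],[0,0,0,0,0,0,0.02],[0,0,0,0,0,0,0.02],[0,0,0,0,0,0,0.02],[0,0,0,0,0,0,0.02],[0,0,0,0,0,0,0.02],[0,0,0,0,0,0,0.02]]' 25
python3 -c "from h import *;goto(.6311,.052,.104,83.44)"
```

```text
time_s: 8.7
tool_pos: [0.633, 0.0521, 0.1056]
tool_rot: [179.8, -0.0, 83.2]
force: [3.9, -0.3, 3.5]
grip_width: 0.0298
grasp_force: 25.0
t 8.7 pos [0.633  0.0521 0.1056] rot [ 1.798e+02 -3.000e-02  8.317e+01] F [ 3.9 -0.3  3.5] w 0.0298 gf 25.0 q [-29.  22.  27.  95. -11.  66.  -6.]
shift [-0.0003 -0.0018  0.0016] turn [ 0.004 -0.001 -0.005]
```

```bash
python3 -m jog '[[0,0,0,0,0,0,0.07],[0,0,0,0,0,0,0.07],[0,0,0,0,0,0,0.07],[0,0,0,0,0,0,0.07],[0,0,-0.02,0,0,0,0.07],[0,0,-0.03,0,0,0,0.07],[0,-0.025,0,0,0,0,0.07],[0,-0.025,0,0,0,0,0.07],[0,-0.025,0,0,0,0,0.07],[0,0,0,0,0,0.1205,0.07],[0,0,0,0,0,0.1205,0.07],[0,0,0,0,0,0.1205,0.07]]'
python3 -m jog '[[0,0,0,0,0,0.1205,0.07],[0,0,0,0,0,0.1205,0.07],[0,0,0,0,0,0.1205,0.07],[0,0,0,0,0,0.1205,0.07],[0,0,0,0,0,0.1205,0.07],[0,0,0,0,0,0.1205,0.07],[0,0,0,0,0,0.1205,0.07],[0,0,0,0,0,0.1205,0.07],[0,0,0,0,0,0.1205,0.07],[0,0,0,0,0,0.1205,0.07],[0,0,0,0,0,0,0.07]]'
python3 - <<'E'
from h import *;import cv2
goto(.5584,.0605,.104,-6.56)
im=env.read_camera("top");cv2.imwrite("pics/top2.png",im)
b=env.read_camera("side");cv2.imwrite("pics/side2.png",b)
z=[cv2.resize(x,(400,372),interpolation=cv2.INTER_CUBIC) for x in(im[135:240,248:361],b[175:280,195:308])]
cv2.imwrite("pics/z4.png",cv2.hconcat(z))
E
```

```text
time_s: 9.7
tool_pos: [0.5552, 0.0613, 0.1539]
tool_rot: [-179.9, 0.1, 62.2]
force: [-0.2, -0.7, 0.2]
grip_width: 0.0699
grasp_force: 0.0
time_s: 10.62
tool_pos: [0.5557, 0.061, 0.1537]
tool_rot: [180.0, 0.2, -6.7]
force: [0.3, -0.2, -0.2]
grip_width: 0.0701
grasp_force: 0.0
t 10.62 pos [0.5557 0.061  0.1537] rot [ 1.7995e+02  1.6000e-01 -6.7400e+00] F [ 0.3 -0.2 -0.2] w 0.0701 gf 0.0 q [-42.  11.  37. 103.  -7.  69. -99.]
shift [0.0029 0.0002 0.0497] turn [ 0.001  0.003 -0.003]
```

View pics/z4.png

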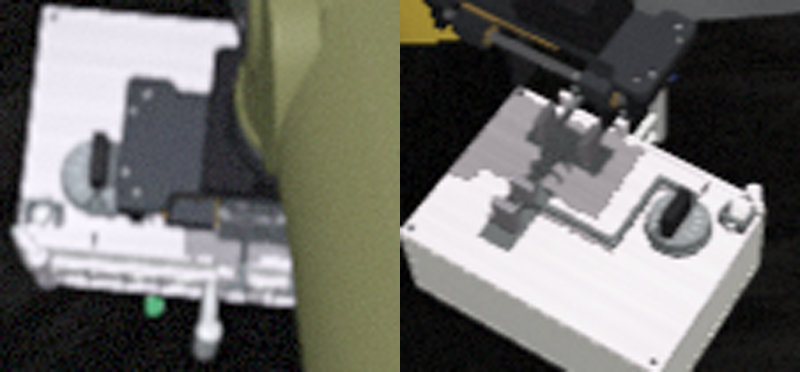

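The rear tabs now stand close together, at about (507,212) and (520,185) in the right panel, and the dial is aligned. Next is the front catch.

```bash
python3 -m jog '[[0.003,0,0.02,0,0,0,0.07],[0,0,0.015,0,0,0,0.07],[0,0,0.013,0,0,0,0.07],[0,0,0,0,0,0,0.07],[0,0,0,0,0,0,0.07]]'
python3 -m jog '[[0,0,0,0,0,0,0.02],[0,0,0,0,0,0,0.02],[0,0,0,0,0,0,0.02],[0,0,0,0,0,0,0.02],[0,0,0,0,0,0,0.02],[0,0,0,0,0,0,0.02],[0,0,0,0,0,0,0.02],[0,0,0,0,0,0,0.02],[0,0,0,0,0,0,0.02],[0,0,0,0,0,0,0.02],[0,0,0,0,0,0,0.02]]' 25
python3 -c "from h import *;goto(.5584,.0605,.104,-6.56)"
```

```text
time_s: 11.13
tool_pos: [0.5592, 0.0606, 0.1059]
tool_rot: [180.0, 0.1, -6.5]
force: [0.7, -1.2, 0.3]
grip_width: 0.0702
grasp_force: 0.0
time_s: 12.05
tool_pos: [0.5602, 0.0605, 0.1073]
tool_rot: [-180.0, -0.0, -6.6]
force: [-0.4, -0.8, 5.5]
grip_width: 0.0302
grasp_force: 25.0
t 12.05 pos [0.5602 0.0605 0.1073] rot [-1.80e+02 -4.00e-02 -6.59e+00] F [-0.4 -0.8  5.5] w 0.0302 gf 25.0 q [-41.  15.  36. 105. -10.  64. -97.]
shift [-0.0018  0.0002  0.0033] turn [-0.    -0.001 -0.001]
```

```bash
python3 -m jog '[[0,0,0,0,0,0,0.07],[0,0,0,0,0,0,0.07],[0,0,0,0,0,0,0.07],[0,0,0,0,0,0,0.07],[0,0,-0.025,0,0,0,0.07],[0,0,-0.025,0,0,0,0.05],[-0.027,-0.0116,0,0,0,0,0.04],[-0.027,-0.0116,0,0,0,0,0.04],[-0.027,-0.0116,0,0,0,0,0.04],[0,0,0,0,0,-0.122,0.04],[0,0,0,0,0,-0.122,0.04],[0,0,0,0,0,-0.122,0.04]]'
python3 -m jog '[[0,0,0,0,0,-0.122,0.04],[0,0,0,0,0,-0.122,0.04],[0,0,0,0,0,-0.122,0.04],[0,0,0,0,0,-0.122,0.04],[0,0,0,0,0,-0.122,0.04],[0,0,0,0,0,-0.122,0.04],[0,0,0,0,0,-0.122,0.04],[0,0,0,0,0,0,0.04]]'
python3 - <<'E'
from h import *;import cv2
goto(.483,.1043,.086,63.4)
im=env.read_camera("top");b=env.read_camera("side")
z=[cv2.resize(x,(400,372),interpolation=cv2.INTER_CUBIC) for x in(im[145:250,248:361],b[165:270,195:308])]
cv2.imwrite("pics/z5.png",cv2.hconcat(z))
E
```

```text
time_s: 13.05
tool_pos: [0.4828, 0.1052, 0.1565]
tool_rot: [-180.0, -0.0, 14.8]
force: [0.4, -0.3, 0.1]
grip_width: 0.0406
grasp_force: 0.0
time_s: 13.72
tool_pos: [0.4832, 0.1046, 0.1563]
tool_rot: [-180.0, 0.0, 63.5]
force: [-0.3, 0.5, -0.6]
grip_width: 0.04
grasp_force: 0.0
t 13.72 pos [0.4832 0.1046 0.1563] rot [-1.7998e+02  1.0000e-02  6.3510e+01] F [-0.3  0.5 -0.6] w 0.04 gf 0.0 q [-48.   1.  33. 111.  -1.  68. -41.]
shift [-0.0003 -0.      0.0703] turn [-0.     0.     0.002]
```

View pics/z5.png

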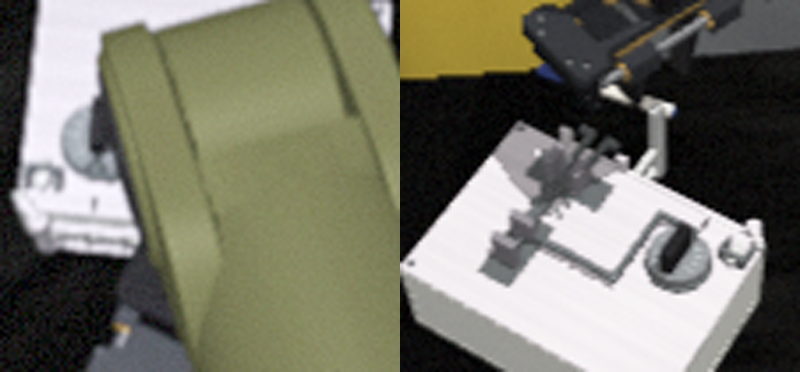

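```bash
python3 -m jog '[[0,0,0.02,0,0,0,0.04],[0,0,0.015,0,0,0,0.04],[0,0,0.008,0,0,0,0.04],[0,0,0,0,0,0,0.04]]'
python3 - <<'E'
from h import *;import cv2
print(env.get_obs()['force'])
b=env.read_camera("side")
print(proj("side",env.get_obs()['tool_pos']),proj("side",np.array([.483,.1043,.122])))
cv2.imwrite("pics/z6.png",cv2.resize(b[150:250,220:320],(600,600),interpolation=cv2.INTER_CUBIC))
E
```

```text
time_s: 14.15
tool_pos: [0.482, 0.1041, 0.1118]
tool_rot: [-179.9, 0.2, 63.2]
force: [0.4, -0.8, 0.5]
grip_width: 0.04
grasp_force: 0.0
[ 0.44088551 -0.76017946  0.51912888]
[267.16049628 196.63488326] [267.10523634 194.79733678]
```

View pics/z6.png

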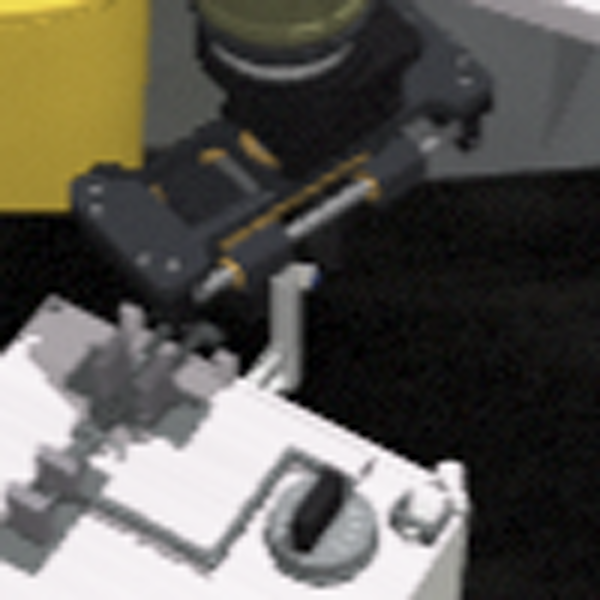

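The post top is at (285,268), which is where the projection puts it between the fingers. I'll go down and grip it.

```bash
python3 -m jog '[[0,0,0.012,0,0,0,0.04],[0,0,0.012,0,0,0,0.04],[0,0,0,0,0,0,0],[0,0,0,0,0,0,0],[0,0,0,0,0,0,0],[0,0,0,0,0,0,0],[0,0,0,0,0,0,0],[0,0,0,0,0,0,0],[0,0,0,0,0,0,0]]' 35
python3 - <<'E'
from h import *
goto(.483,.1043,.088,63.4)
h=c2w(Q,np.array([-.092,.105,.088]))+[.0015,0,0]
p=env.get_obs()['tool_pos'];print(h,np.hypot(*(p-h)[:2]),np.degrees(np.arctan2(*(p-h)[1::-1])))
E
```

```text
time_s: 14.95
tool_pos: [0.4842, 0.1047, 0.0904]
tool_rot: [179.9, -0.1, 63.3]
force: [-0.4, -0.4, 3.4]
grip_width: 0.013
grasp_force: 35.0
t 14.95 pos [0.4842 0.1047 0.0904] rot [ 1.7993e+02 -8.0000e-02  6.3330e+01] F [-0.4 -0.4  3.4] w 0.013 gf 35.0 q [-47.   6.  33. 115.  -4.  60. -38.]
shift [-0.0009 -0.0009  0.0024] turn [ 0.001 -0.001 -0.001]
[0.53839866 0.21382346 0.088     ] 0.12182640907632102 -116.42445630230915
```

```bash
python3 -m jog '[[0.0002,-0.0073,0,0,0,0.06,0],[0.0002,-0.0073,0,0,0,0.06,0],[0.0002,-0.0073,0,0,0,0.06,0],[0.0002,-0.0073,0,0,0,0.06,0],[0.0002,-0.0073,0,0,0,0.06,0],[0,0,0,0,0,0,0]]'
cat >> h.py <<'E'
def gate():
    h=c2w(Q,np.array([-.092,.105,.088]))+[.0015,0,0];p=env.get_obs()['tool_pos']-h
    th=np.degrees(np.arctan2(p[1],p[0]));open_=(-116.5-th)%360;yaw=env.get_obs()['tool_rot'][2]
    print('r',np.hypot(p[0],p[1]).round(4),'open deg',round(open_,1),'turned',63.3-yaw);goto(.483,.1043,.088)
E
python3 -c "from h import *;gate()"
```

```text
time_s: 15.45
tool_pos: [0.4537, 0.1265, 0.0904]
tool_rot: [180.0, -0.1, 46.1]
force: [0.8, -1.5, 3.7]
grip_width: 0.013
grasp_force: 35.0
r 0.1216 open deg 17.6 turned 17.18656553810748
t 15.45 pos [0.4537 0.1265 0.0904] rot [ 1.800e+02 -9.000e-02  4.611e+01] F [ 0.8 -1.5  3.7] w 0.013 gf 35.0 q [-50.   3.  33. 118.  -2.  60. -61.]
shift [0.0043 0.0365 0.0024]
```

Opening smoothly. I'll carry on through the detent.

```bash
python3 -m jog '[[0.0002,-0.0073,0,0,0,0.06,0],[0.0002,-0.0073,0,0,0,0.06,0],[0.0002,-0.0073,0,0,0,0.06,0],[0.0002,-0.0073,0,0,0,0.06,0],[0.0002,-0.0073,0,0,0,0.06,0],[0.0002,-0.0073,0,0,0,0.06,0],[0.0002,-0.0073,0,0,0,0.06,0],[0.0002,-0.0073,0,0,0,0.06,0],[0.0002,-0.0073,0,0,0,0.06,0],[0,0,0,0,0,0,0]]'
python3 -c "from h import *;gate()"
```

```text
time_s: 16.28
tool_pos: [0.4209, 0.1827, 0.0903]
tool_rot: [-179.9, -0.1, 15.2]
force: [0.2, 1.1, 4.4]
grip_width: 0.013
grasp_force: 35.0
r 0.1216 open deg 48.7 turned 48.05282336983702
t 16.28 pos [0.4209 0.1827 0.0903] rot [-1.7994e+02 -1.0000e-01  1.5250e+01] F [0.2 1.1 4.4] w 0.013 gf 35.0 q [ -55.    1.   29.  119.   -1.   60. -101.]
shift [0.0393 0.092  0.0022]
```

```bash
python3 -m jog '[[0.0002,-0.0073,0,0,0,0.06,0],[0.0002,-0.0073,0,0,0,0.06,0],[0.0002,-0.0073,0,0,0,0.06,0],[0.0002,-0.0073,0,0,0,0.06,0],[0.0002,-0.0073,0,0,0,0.06,0],[0.0002,-0.0073,0,0,0,0.06,0],[0.0002,-0.0073,0,0,0,0.06,0],[0.0002,-0.0073,0,0,0,0.06,0],[0.0002,-0.0073,0,0,0,0.06,0],[0,0,0,0,0,0,0],[0,0,0,0,0,0,0],[0,0,0,0,0,0,0]]'
python3 - <<'E'
from h import *;import cv2
gate()
z=[cv2.resize(x,(400,372),interpolation=cv2.INTER_CUBIC) for x in(env.read_camera("top")[135:275,215:366],env.read_camera("side")[145:265,195:324])]
cv2.imwrite("pics/z7.png",cv2.hconcat(z))
E
```

```text
time_s: 17.28
tool_pos: [0.421, 0.2459, 0.0903]
tool_rot: [-180.0, -0.0, -15.5]
force: [0.3, -1.2, 6.6]
grip_width: 0.0133
grasp_force: 35.0
r 0.1217 open deg 78.8 turned 78.84922892627466
t 17.28 pos [0.421  0.2459 0.0903] rot [-1.7998e+02 -2.0000e-02 -1.5550e+01] F [ 0.3 -1.2  6.6] w 0.0133 gf 35.0 q [ -59.    5.   27.  116.   -3.   60. -136.]
shift [0.0977 0.1198 0.0023]
```

View pics/z7.png

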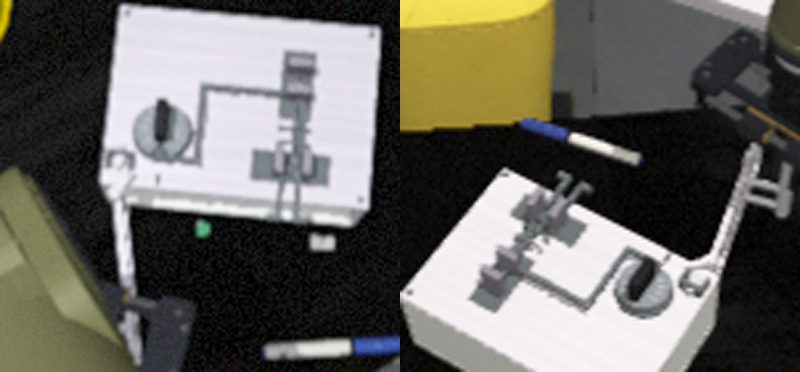

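The gate stands about 79° open, at (125,270) in the top panel, with the post still in the fingers. Both catches are squeezed, the dial is aligned and the pen hasn't moved. I'll hand the job in.

```bash
python3 -c "from cell import env;print(env.sign_off())"
```

```text
the job is handed in; nothing more can be done
None
```

I turned the dial to the mark, fully squeezed the rear catch and then the front one, and handed in with the gate held by its post at about 79° open; the bystanders were not touched (about 17 s used).

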